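# Load the last sample cup and interlock the sample totes

### The job

Put the sample cup that stands alone on the worktop, upright, into the empty compartment of the grey tote that already holds a cup. Then stack the empty tote on that one, lowering it gently, so that its base drops between the four corner lugs and sits level on the rim all round. Leave the timer where it is.

Things in the scene. Friction and masses are not known exactly. Their poses are not given: they have to be found in the camera images.
- base_tote_mid (a point): Lower stacking tote: grey plastic, open top, 0.45 kg, loose, with one cup in its -y compartment, its +y one empty. Base 140 mm (x) by 180 mm (y), straight 4 mm walls, rim 58 mm above the underside, rim flange 156 x 196 mm. A 12 mm wall across the middle (at y = 0) divides it. This point: middle of the tote, 29 mm above its underside; axes as the tote's, z up.
- base_tote_slot (a point): Centre of the empty compartment's floor in the lower tote, 4 mm above the underside, 46 mm from the tote's middle along its +y. Compartment 132 mm (tote's x) by 80 mm (y) inside, 54 mm deep to the rim.
- base_tote_rim (a point): Middle of the lower tote at rim height (58 mm). An L-shaped lug stands on each rim corner: 15 mm high, arms 36 mm, upright for 8 mm, then flared outward. The other tote's base fits between the lugs with 2 mm play a side (the flare guides in some 4 mm more) and rests on the rim; its underside centre ends at this point. It fits equally turned half round.
- top_tote_mid (a point): The empty tote, about 0.3 kg, loose: same shape, size and axes as the lower tote. This point: its middle, 29 mm above its underside; z up.
- top_tote_grip (a point): Top edge of the empty tote's dividing wall, mid-length, 54 mm above its underside and straight over its balance point. The wall is 12 mm thick (across the tote's y), 132 mm long (along x) and stands 50 mm above the floor: the carrying grip, to be pinched from above across its thickness.
- loose_cup_mid (a point): the sample cup that stands alone on the worktop: round translucent cup with a pale press-on lid, 45 mm high, lid 59 mm across, wall narrowing a little towards the foot, about 70 g, take it from above across the lid or wall. This point: its centre, 22.5 mm above its foot; z up.
- tote_cup_mid (a point): the other sample cup, same shape and size, standing in the lower tote. This point: its centre, 22.5 mm above its foot; z up.
- timer: loose kitchen-type timer, 62 x 62 x 20 mm, lying behind the loose cup, a bystander; origin at the centre of its underside.
Not all that is in view belongs to the job. Leave any purple or red look-alike of the part that bears loose_cup_mid alone.

How it is judged:
By the outcome, as a careful person would: the job done as asked, in the order asked, and still so for the second after the job is handed in, with the robot touching nothing.
It also fails if it takes over 62 s, if anything falls off the work surface, if the arm or the gripper's body presses on something with over 40 N, if the wrist force passes 120 N, or if a joint passes its speed limit or range.

### The arm

A 6-joint arm with a two-finger parallel gripper is mounted at the origin on a cart in front of the work surface, level with it; the furniture and walls round the work are solid. World frame = base frame: x ahead of the robot, y to its left, z up, the work surface at z = 0. Lengths are in m, angles in rad, forces in N, time in s.
With the tool pointing down it reaches from about 0.375 to 0.9 m from the base axis. Payload 3.1 kg.
Tool frame: the origin (TCP) lies between the finger pads; the fingertips stand robot.tcp_to_tips ahead of it and the grasp point (between the pads) lies 5 mm behind it (robot.tcp_to_tips is the distance from the TCP to the fingertips, in m); z points along the fingers, x is the direction in which the jaws open and shut, and the axes are right-handed (so a half turn about z gives the same grasp; the last joint's range is limited). The gripper opens to 87 mm and grips with 3 to 60 N. Pads are 19 mm wide; open, the fingers measure 117 mm over their backs; the gripper's body (75 mm by 190 mm) begins 51 mm behind the grasp point.
Start: joints at [-1.397, 0.527, 1.433, -0, 1.181, -0.178], TCP at [0.216, -0.586, 0.237] pointing down, gripper open.
Joint ranges: [-3.08, 3.08], [-0.75, 2.2], [0.22, 2.44], [-1.43, 4.57], [0, 2.65], [-2.85, 2.85]. Speed limits (rad/s): [2.79, 2.79, 3.14, 3.14, 3.14, 3.14].

### API

Orientations are given as a unit quaternion [x, y, z, w].
In Python, from rig import robot gives the robot as it stands.
- The arm moves only by the shell command python3 -m crank 'ROWS' [FORCE]. ROWS is JSON, a list of rows, each a list of 7 numbers: the turn, a rotation vector about the tool's x, y, z each as a share of 90 degrees, from -1 to 1, then the shift along the tool's x, y, z each as a share of 100 mm, from -1 to 1, then the closure, from 0 (fully open) to 1 (shut). In form: [[rx, ry, rz, tx, ty, tz, grip], ...]. A call has 1 to 20 rows; each row is the pose to reach, as a shift and turn from the pose measured when the call began, along the tool's axes at that moment; what a row does not reach only later rows make up. A row lasts 1/12 s, in which the tool goes at most 41.7 mm and 7.16 degrees, less where a joint would pass 70% of its speed; a pose out of reach is approached as far as the arm can. A call with a number of a shift or a turn outside -1 to 1 is refused whole. A call with a gripper value outside its range is refused whole. The fingers move at their own pace and stop on an object; FORCE is the grip in N (left out, the last holds). Time passes only in rows, so rows that repeat a pose let the fingers close. It gives the time, the measured TCP pose, the force and the opening at its end, in the units of the state.
- robot.get_obs(): the state, without advancing time (a new reading comes with each control period).
- robot.camera(name): name is "scene" or "top" or "wrist"; returns (picture, depth): 384x512x3 uint8, red, green, blue; 384x512 float32, m along the optical axis (not along the pixel's ray), 0 where there is no reading.
- robot.camera_model(name): a dict with "fx", "fy", "cx", "cy" (pixels), "dist_coeffs" ([k1, k2, p1, p2, k3] as OpenCV has them; the pictures are not rectified), "extrinsics" (4x4, takes a point from camera to world coordinates); the wrist camera has in their place "tool_from_camera" (4x4, takes a point from camera to tool coordinates, whose origin is the TCP and whose axes are the tool frame's). Camera axes: x right, y down, z forward; pixel columns grow to the right and rows downward; lengths in m; the calibration is good to about 2 mm. A picture is of the moment at which its call begins: read the wrist's pose just before it. camera_model takes no time and is no camera call.
- robot.hand_in(): hands the job in, once; it reports no verdict.
The state is a dict: "time": time; "q": joint angles; "joint_velocities": joint speeds; "joint_torque": joint torques, N m; "position": TCP position; "tool_rot": TCP orientation; "ft_force": force on the tool from outside, world axes, zero at the start; "moment": the same for the moment, N m; "grip_width": finger opening in m.
Only numpy, scipy, OpenCV 4.12 (cv2) and the standard library are available. Lean on these libraries where they do the work, as an engineer would, in place of code of your own. Each camera call takes 0.05 s, during which the arm holds its last target. There are 200 camera calls.

## Working session

There is one attempt and no reset: what is moved stays moved. The work goes in short steps, Python scripts to look and compute and a shell command to move; the robot and the scene stay as the last step left them, time stands still between calls to the robot, and variables do not carry over. Pictures are saved under pics/ and viewed, on a budget of 10 in all, crops included, one or two more only if the job needs it, and the job is handed in when it is done.

```bash
mkdir -p pics; cat > h.py <<'E'
import numpy as np, cv2
from rig import robot
from scipy.spatial.transform import Rotation as R
def T_tool():
    o=robot.get_obs(); T=np.eye(4); T[:3,:3]=R.from_quat(o["tool_rot"]).as_matrix(); T[:3,3]=o["position"]; return T
def grab(name):
    T=T_tool(); rgb,d=robot.camera(name); m=robot.camera_model(name)
    E=np.array(m["extrinsics"]) if "extrinsics" in m else T@np.array(m["tool_from_camera"])
    np.savez(f"{name}.npz",rgb=rgb,d=d,E=E,K=[m["fx"],m["fy"],m["cx"],m["cy"]],dist=m["dist_coeffs"])
    return rgb,d
def load(name):
    z=np.load(f"{name}.npz"); return z
def rays(z,uv):
    fx,fy,cx,cy=z["K"]; K=np.array([[fx,0,cx],[0,fy,cy],[0,0,1]])
    p=cv2.undistortPoints(np.array(uv,float).reshape(-1,1,2),K,z["dist"]).reshape(-1,2)
    return np.c_[p,np.ones(len(p))]
def at_depth(z,uv):
    r=rays(z,uv); d=np.array([z["d"][int(round(v)),int(round(u))] for u,v in uv])
    return (r*d[:,None])@z["E"][:3,:3].T+z["E"][:3,3]
def at_z(z,uv,h):
    r=rays(z,uv)@z["E"][:3,:3].T; o=z["E"][:3,3]; return o+r*((h-o[2])/r[:,2])[:,None]
def cloud(z):
    v,u=np.mgrid[:384,:512]; r=rays(z,np.c_[u.ravel(),v.ravel()]); P=(r*z["d"].reshape(-1,1))@z["E"][:3,:3].T+z["E"][:3,3]
    return P.reshape(384,512,3)
def save(img,fn,k=1):
    cv2.imwrite("pics/"+fn,cv2.resize(img[...,::-1],None,fx=k,fy=k,interpolation=cv2.INTER_CUBIC))
E
python3 - <<'E'
from h import *
a,_=grab("top"); b,_=grab("scene")
save(a,"top1.png",1.5); save(b,"scene1.png",1.5)
print(robot.tcp_to_tips, robot.get_obs())
E
```

```text
0.014 {'time': 0.1, 'q': array([-1.39651027e+00,  5.28367537e-01,  1.43379586e+00,  3.27955393e-05,
        1.18138803e+00, -1.78534053e-01]), 'joint_velocities': array([ 0.00064268, -0.00227367, -0.00037173,  0.00012544, -0.00026887,
       -0.00151148]), 'joint_torque': array([-6.45963632e-05, -4.40985882e+01, -1.77150857e+01,  6.35472802e-02,
        5.34121692e-02, -4.88682485e-05]), 'position': array([ 0.2158695 , -0.58585584,  0.23566604]), 'tool_rot': array([ 8.20223316e-01, -5.72042615e-01, -6.80310758e-04, -7.04697737e-04]), 'ft_force': array([ 0.3052682 , -0.72541768,  0.10919846]), 'moment': array([-0.04225183, -0.0281024 , -0.01153534]), 'grip_width': 0.08693612216902973}
```

View pics/top1.png

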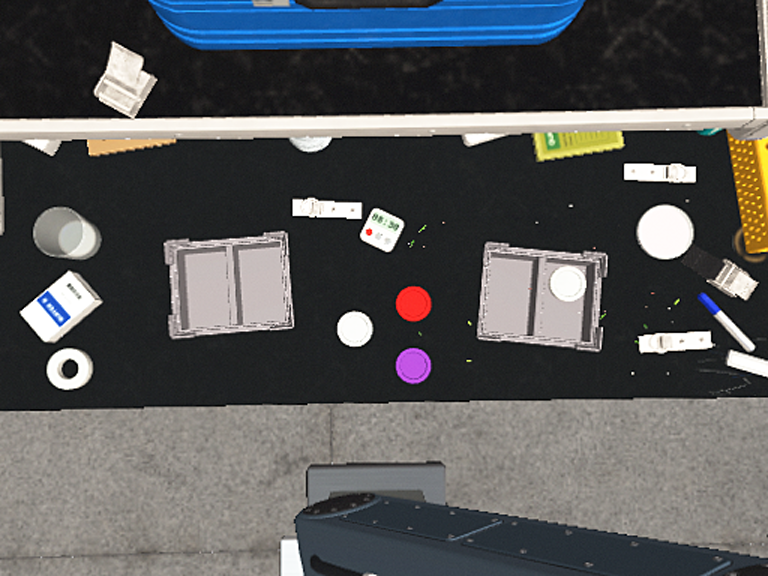

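View pics/scene1.png

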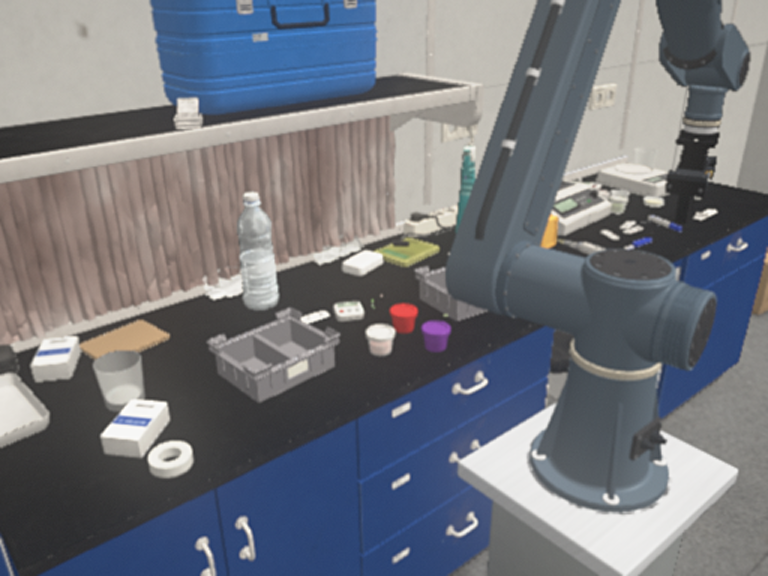

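The top view (1.5x pixels, up = +x, left = +y) shows the empty tote at (232,285) and the loaded tote at (543,296), with its cup at (567,283). The timer is at (382,230). The cup candidates are white (354,329), red (413,304) and purple (413,366). The white one fits: it is translucent with a pale lid and stands alone. Red and purple are the look-alikes. The disc at (665,232) is too big. I'll confirm in a crop and measure.

```bash
python3 - <<'E'
from h import *
z=load("top"); P=cloud(z); rgb=z["rgb"]
save(rgb[140:270,100:420],"crop1.png",2.5)
def reg(u0,v0,u1,v1,lo,hi,mask=None):
    u0,v0,u1,v1=[int(a/1.5) for a in(u0,v0,u1,v1)]
    Q=P[v0:v1,u0:u1].reshape(-1,3); return Q[(Q[:,2]>lo)&(Q[:,2]<hi)]
for n,b in dict(empty=(150,220,310,350),loaded=(465,230,620,360)).items():
    Q=reg(*b,.035,.085)
    for lo,hi in((.05,.062),(.062,.08)):
        q=Q[(Q[:,2]>lo)&(Q[:,2]<hi)]
        if len(q)>10:print(n,lo,len(q),np.round(q[:,2].mean(),4),[np.round(x,4) for x in cv2.minAreaRect((q[:,:2]*1000).astype(np.float32))])
for n,b in dict(cup=(330,305,380,353),tcup=(545,262,592,305),red=(392,282,435,325),purple=(392,345,435,388),timer=(355,203,410,255)).items():
    Q=reg(*b,.012 if n=="timer" else .035,.08 )
    if n=="tcup": Q=Q[Q[:,2]<.0535]
    zt=np.median(Q[:,2]); print(n,len(Q),zt,(Q[:,:2].max(0)+Q[:,:2].min(0))/2,np.ptp(Q[:,:2],axis=0))
c=at_z(z,[(354/1.5,329/1.5)],.045);print("cup px",c)
c=at_z(z,[(567/1.5,283/1.5)],.049);print("tcup px",c)
c=at_z(z,[(a/1.5,b/1.5) for a,b in((176,336),(167,240),(286,233),(294,328))],.07);print("empty corners",c)
# wall top and max heights
print("max height back", [ (x, np.nanmax(P[...,2][(abs(P[...,0]-x)<.01)&(abs(P[...,1])<.5)],initial=0)) for x in (.6,.7,.75,.8,.85)])
E
```

```text
empty 0.05 1318 0.0572 [array([572.5582, 231.6682]), array([156.0451, 197.7404]), np.float64(3.6064)]
empty 0.062 531 0.0701 [array([572.4819, 231.577 ]), array([160.8958, 202.9073]), np.float64(3.9495)]
loaded 0.05 1467 0.0567 [array([ 544.853 , -278.6354]), array([198.0876, 156.0144]), np.float64(83.3443)]
loaded 0.062 499 0.0704 [array([ 545.1464, -278.6831]), array([203.5949, 161.2504]), np.float64(83.562)]
cup 433 0.04432859842206982 [0.49711242 0.02854417] [0.05507342 0.05526106]
tcup 486 0.04861180936703524 [ 0.56876891 -0.32906287] [0.07203204 0.07786536]
red 436 0.044703444397084846 [ 0.53782734 -0.06977753] [0.05593965 0.05581779]
purple 442 0.044645786648404795 [ 0.43471252 -0.06749133] [0.05695651 0.05536274]
timer 545 0.01777377969274352 [ 0.66812033 -0.01978053] [0.07416073 0.07285898]
cup px [[0.49620785 0.02851832 0.045     ]]
tcup px [[ 0.56642688 -0.3266815   0.049     ]]
empty corners [[0.48929453 0.31554498 0.07      ]
 [0.64646127 0.33146795 0.07      ]
 [0.65504864 0.13726462 0.07      ]
 [0.49866345 0.12521358 0.07      ]]
max height back [(0.6, np.float64(0.07646574197094336)), (0.7, np.float64(0.4583723819997936)), (0.75, np.float64(0.48971037785624927)), (0.8, np.float64(0.5717981890698401)), (0.85, np.float64(0.4558274300572114))]
```

View pics/crop1.png

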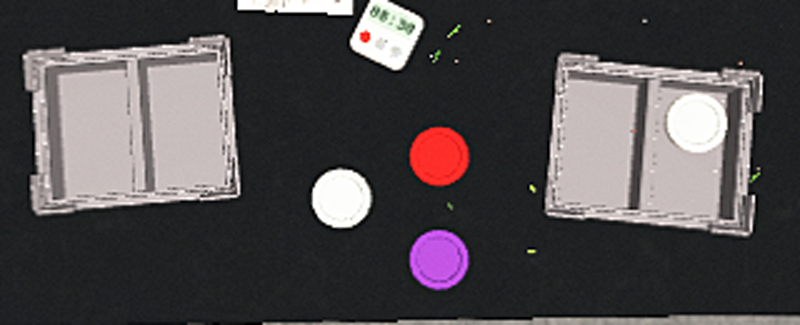

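The crop confirms it: the white cup at (341,198) is between the empty tote on the left and red (439,156) / purple (439,259). Measured sizes match: lid height 44 mm, rims about 156x198 mm at 57 mm.

| Item | Position (x, y) | Yaw |
|---|---|---|
| Loose cup | (0.497, 0.0285) | – |
| Loaded tote | (0.545, -0.279) | -6.5° |
| Empty tote slot in the loaded tote | (0.550, -0.233) | -6.5° |
| Empty tote | (0.5725, 0.2316) | +3.8° |

Next I move above the cup with the jaws at -6.5°.

```bash

python3 -m crank '[[0,0,0,-1,-1,0,0],[0,0,0,-1,-1,0,0],[0,0,0,-1,-1,0,0],[0,0,0,-1,-1,0,0]]' 10
python3 -m crank '[[0,0,0,-1,-1,0,0],[0,0,0,-1,-1,0,0],[0,0,0,-1,-1,0,0],[0,0,0,-1,-1,0,0]]'
python3 -m crank '[[0,0,0,-1,-1,0,0],[0,0,0,-1,-1,0,0],[0,0,0,-1,-1,0,0],[0,0,0,-1,-1,0,0]]'
python3 -m crank '[[0,0,0,-1,-1,0,0],[0,0,0,-1,-1,0,0],[0,0,0,-1,-1,0,0],[0,0,0,-1,-1,0,0]]'
cat >> h.py <<'E'
def togo(x,y,zz,yaw):
    """rz, tx,ty,tz in move units from present pose to world target (tool down), jaw yaw deg (mod 180)"""
    T=T_tool(); d=T[:3,:3].T@(np.array([x,y,zz])-T[:3,3])*10
    c,s=np.cos(np.radians(yaw)),np.sin(np.radians(yaw)); G=np.array([[c,s,0],[s,-c,0],[0,0,-1]])
    r=R.from_matrix(T[:3,:3].T@G).as_rotvec()/(np.pi/2)
    o=robot.get_obs()
    print("t",round(o["time"],2),"pos",np.round(o["position"],4),"turn",np.round(r,3),"shift",np.round(d,3),"w",round(o["grip_width"],4),"F",np.round(o["ft_force"],1),"q6",round(o["q"][5],2))
E
python3 -c "
from h import *
togo(.4968,.0285,.15,-6.5)"
```

```text
time: 0.43
position: [0.276, -0.4513, 0.2349]
tool_rot: [0.821, -0.571, -0.003, -0.003]
ft_force: [0.2, -0.0, -1.1]
grip_width: 0.0873
time: 0.77
position: [0.3352, -0.3183, 0.2356]
tool_rot: [0.821, -0.571, -0.005, -0.004]
ft_force: [0.6, 0.2, 0.1]
grip_width: 0.0872
time: 1.1
position: [0.3943, -0.1857, 0.2369]
tool_rot: [0.822, -0.57, -0.006, -0.005]
ft_force: [0.3, 0.3, -0.4]
grip_width: 0.0865
time: 1.43
position: [0.4537, -0.0534, 0.2386]
tool_rot: [0.823, -0.569, -0.006, -0.006]
ft_force: [-0.2, -0.6, -0.0]
grip_width: 0.0867
t 1.43 pos [ 0.4537 -0.0534  0.2386] turn [-0.007  0.008 -0.698] shift [-0.6   -0.69   0.898] w 0.0867 F [-0.2 -0.6 -0. ] q6 0.83
```

```bash

python3 -m crank '[[0,0,-0.7,-0.6,-0.69,0.9,0],[0,0,-0.7,-0.6,-0.69,0.9,0],[0,0,-0.7,-0.6,-0.69,0.9,0],[0,0,-0.7,-0.6,-0.69,0.9,0],[0,0,-0.7,-0.6,-0.69,0.9,0],[0,0,-0.7,-0.6,-0.69,0.9,0],[0,0,-0.7,-0.6,-0.69,0.9,0],[0,0,-0.7,-0.6,-0.69,0.9,0],[-0.007,0.008,-0.7,-0.6,-0.69,0.9,0],[-0.007,0.008,-0.7,-0.6,-0.69,0.9,0],[-0.007,0.008,-0.7,-0.6,-0.69,0.9,0]]' >/dev/null
python3 - <<'E'
from h import *
rgb,d=grab("wrist"); save(rgb,"w1.png",1)
z=load("wrist"); P=cloud(z); m=(P[...,2]>.035)&(P[...,2]<.055)&(np.hypot(P[...,0]-.497,P[...,1]-.0285)<.045)
Q=P[m]; print(len(Q),np.median(Q[:,2]),(Q.max(0)+Q.min(0))/2,np.ptp(Q,axis=0))
c=(Q.max(0)+Q.min(0))/2
togo(c[0],c[1],.033,-6.5)
E
```

```text
3381 0.043678286776753616 [0.49671276 0.02955608 0.04150855] [0.05879648 0.05864856 0.01255058]
t 2.4 pos [0.4969 0.0285 0.1497] turn [-0.    -0.     0.001] shift [-0.003 -0.009  1.167] w 0.0872 F [-0.3  0.   0. ] q6 -0.06
```

View pics/w1.png

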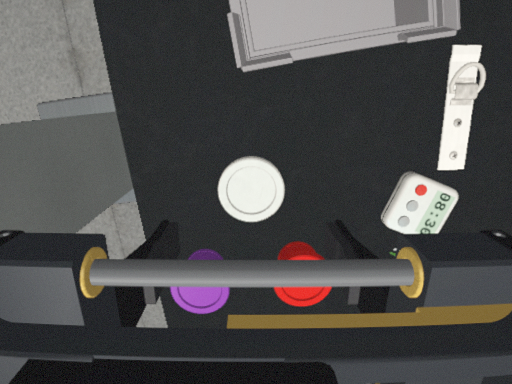

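The wrist view shows the white lid at (251,189), with red and purple clear of the jaw line, which runs along world x. Wrist and top measurements agree to 1 mm. Going down to grip.

```bash

python3 -m crank '[[0,0,0,0,-0.01,0.4,0],[0,0,0,0,-0.01,0.8,0],[0,0,0,0,-0.01,0.8,0]]' >/dev/null
python3 -m crank '[[0,0,0,0,0,0.2,0],[0,0,0,0,0,0.36,0],[0,0,0,0,0,0.36,0],[0,0,0,0,0,0.36,0.5],[0,0,0,0,0,0.36,0.5],[0,0,0,0,0,0.36,0.5],[0,0,0,0,0,0.36,0.5],[0,0,0,0,0,0.36,0.5]]' 15
python3 -c "
from h import *
togo(.497,.0295,.033,-6.5); print(robot.get_obs()['q'])"
```

```text
time: 3.32
position: [0.4925, 0.03, 0.0278]
tool_rot: [0.998, -0.057, -0.007, -0.001]
ft_force: [0.7, -0.4, 0.2]
grip_width: 0.0613
t 3.32 pos [0.4925 0.03   0.0278] turn [-0.001  0.008 -0.001] shift [ 0.045  0.    -0.053] w 0.0613 F [ 0.7 -0.4  0.2] q6 -0.05
[-1.66456891e-01  7.21457382e-01  1.89851138e+00  1.58175812e-03
  5.35013807e-01 -5.30449773e-02]
```

```bash

python3 -m crank '[[0,0,0,0,0,0,0.5],[0,0,0,0,0,0,0.5],[0,0,0,0,0,0,0.5],[0,0,0,0,0,0,0.5]]' 15
python3 -c "
from h import *
togo(.497,.0295,.033,-6.5)"
```

```text
time: 3.65
position: [0.4927, 0.03, 0.0281]
tool_rot: [0.998, -0.057, -0.006, -0.001]
ft_force: [-0.2, 0.4, 2.4]
grip_width: 0.056
t 3.65 pos [0.4927 0.03   0.0281] turn [-0.001  0.008 -0.001] shift [ 0.043  0.    -0.05 ] w 0.056 F [-0.2  0.4  2.4] q6 -0.05
```

```bash

python3 -m crank '[[0,0.008,0,0,0,-0.2,0.5],[0,0.008,0,0,0,-0.5,0.5],[0,0.008,0,0,0,-0.8,0.5],[0,0.008,0,0,0,-1,0.5],[0,0.008,0,0,0,-1,0.5],[0,0.008,0,0,0,-1,0.5]]' 15
python3 -c "
from h import *
rgb,_=grab('scene'); save(rgb[150:300,200:400],'s2.png',3)
togo(.5502,-.233,.14,-6.5)"
```

```text
time: 4.15
position: [0.4943, 0.0297, 0.1288]
tool_rot: [0.998, -0.057, 0.001, -0.001]
ft_force: [0.1, -0.3, -1.5]
grip_width: 0.0561
t 4.2 pos [0.4934 0.0298 0.1278] turn [-0.001  0.001 -0.001] shift [ 0.865  2.546 -0.127] w 0.056 F [-0.9  0.4 -0.3] q6 -0.05
```

View pics/s2.png

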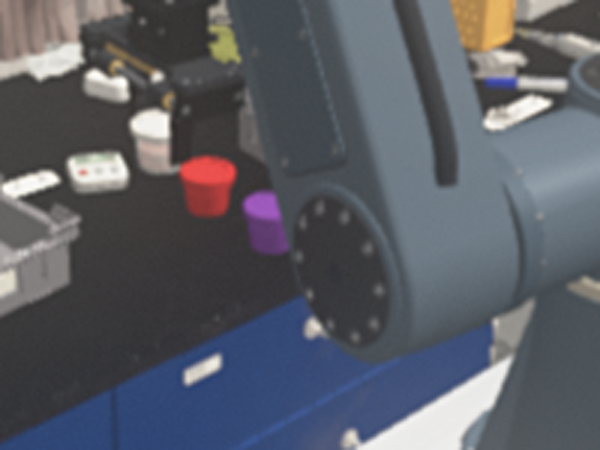

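The crop shows the cup lifted upright in the jaws at (153,140). Carrying it to the compartment.

```bash

python3 -m crank '[[0,0,0,0.1,0.4,-0.1,0.5],[0,0,0,0.2,0.8,-0.12,0.5],[0,0,0,0.3,1,-0.12,0.5]]' >/dev/null
python3 -m crank '[[0,0,0,0.1,0.4,0,0.5],[0,0,0,0.2,0.8,0,0.5],[0,0,0,0.3,1,0,0.5]]' >/dev/null
python3 -c "
from h import *
togo(.5502,-.233,.14,-6.5)"
```

```text
t 4.7 pos [ 0.529  -0.182   0.1362] turn [-0.     0.003 -0.002] shift [ 0.27   0.481 -0.04 ] w 0.0558 F [0.9 0.6 0.3] q6 -0.41
```

```bash

python3 -m crank '[[0,0,0,0.15,0.3,0,0.5],[0,0.003,0,0.27,0.48,0,0.5],[0,0.003,0,0.27,0.48,0,0.5],[0,0.003,0,0.27,0.48,0,0.5],[0,0.003,0,0.27,0.48,0,0.5]]' >/dev/null
python3 - <<'E'
from h import *
togo(.5502,-.233,.036,-6.5)
grab("wrist"); grab("top")
save(load("wrist")["rgb"],"w2.png",1)
z=load("top"); P=cloud(z)
# still-visible rim refine from wrist
P=cloud(load("wrist")); m=(P[...,2]>.05)&(P[...,2]<.075)&(P[...,1]<-.15)
print(m.sum()); Q=P[m]; print(cv2.minAreaRect((Q[:,:2]*1000).astype(np.float32)))
E
```

```text
t 5.12 pos [ 0.5485 -0.2314  0.134 ] turn [-0.002  0.003 -0.002] shift [0.024 0.017 0.98 ] w 0.0559 F [-1.2 -0.2 -0.5] q6 -0.47
7820
((545.7963256835938, -261.3815612792969), (167.43434143066406, 161.8524169921875), 83.37490844726562)
```

View pics/w2.png

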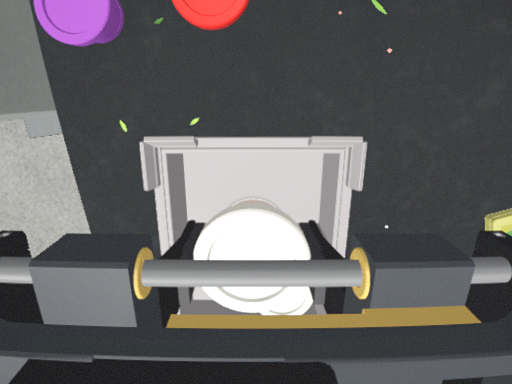

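The wrist view shows the tote square to the jaws and centred, with its left rim at 150 and right rim at 357. The held lid is at (252,258). Descending in two stages.

```bash

python3 -m crank '[[0,0.003,0,0.02,0.02,0.2,0.5],[0,0.003,0,0.03,0.02,0.45,0.5],[0,0.003,0,0.04,0.02,0.45,0.5],[0,0.003,0,0.04,0.02,0.45,0.5]]' >/dev/null
python3 -c "
from h import *
togo(.5502,-.233,.036,-6.5)"
```

```text
t 5.55 pos [ 0.5514 -0.2315  0.0888] turn [-0.003  0.002 -0.001] shift [-0.009  0.019  0.528] w 0.0561 F [ 0.3 -0.4 -0.7] q6 -0.47
```

```bash

python3 -m crank '[[0,0.002,0,0,0.02,0.15,0.5],[0,0.002,0,0,0.02,0.3,0.5],[0,0.002,0,0,0.02,0.45,0.5],[0,0.002,0,0,0.02,0.45,0.5],[0,0.002,0,0,0.02,0.45,0.5]]' >/dev/null
python3 -c "
from h import *
togo(.5502,-.233,.032,-6.5)"
```

```text
t 5.97 pos [ 0.5512 -0.2329  0.0445] turn [-0.003 -0.    -0.   ] shift [-0.01   0.003  0.125] w 0.0561 F [-0.1  0.2 -1. ] q6 -0.48
```

```bash

python3 -m crank '[[0,0,0,0,0,0.05,0.5],[0,0,0,0,0,0.09,0.5],[0,0,0,0,0,0.115,0.5],[0,0,0,0,0,0.115,0.5],[0,0,0,0,0,0.115,0.5]]'
python3 -c "
from h import *
togo(.5502,-.233,.032,-6.5)"
```

```text
time: 6.38
position: [0.5513, -0.2328, 0.0332]
tool_rot: [0.998, -0.057, 0.0, -0.002]
ft_force: [0.1, -0.7, -1.0]
grip_width: 0.0562
t 6.38 pos [ 0.5513 -0.2328  0.0332] turn [-0.003 -0.    -0.   ] shift [-0.01   0.003  0.012] w 0.0562 F [ 0.1 -0.7 -1. ] q6 -0.48
```

```bash

python3 -m crank '[[0,0,0,0,0,0.01,0.5],[0,0,0,0,0,0.02,0.5],[0,0,0,0,0,0.02,0.5],[0,0,0,0,0,0.02,0.3],[0,0,0,0,0,0.02,0.15],[0,0,0,0,0,0.02,0.15],[0,0,0,0,0,0.02,0.15],[0,0,0,0,0,0.02,0.15]]'
python3 -m crank '[[0,0,0,0,0,-0.1,0.15],[0,0,0,0,0,-0.3,0.15],[0,0,0,0,0,-0.6,0.15],[0,0,0,0,0,-1,0.15],[0,0,0,0,0,-1,0.15],[0,0,0,0,0,-1,0.15]]'
python3 - <<'E'
from h import *
togo(.5725,.2316,.16,-86.2)
grab("wrist"); save(load("wrist")["rgb"],"w3.png",1)
P=cloud(load("wrist")); m=(P[...,2]>.043)&(P[...,2]<.052)&(np.hypot(P[...,0]-.551,P[...,1]+.233)<.04)
Q=P[m]; print(len(Q),np.median(Q[:,2]),np.polyfit(Q[:,0],Q[:,2],1),(Q.max(0)+Q.min(0))/2)
E
```

```text
time: 7.05
position: [0.5511, -0.2328, 0.031]
tool_rot: [0.998, -0.057, 0.0, -0.002]
ft_force: [-0.8, 0.6, -1.5]
grip_width: 0.0728
time: 7.55
position: [0.5528, -0.2343, 0.1343]
tool_rot: [0.998, -0.057, 0.003, -0.001]
ft_force: [0.6, -0.1, -0.1]
grip_width: 0.074
t 7.55 pos [ 0.5528 -0.2343  0.1343] turn [-0.004 -0.003  0.885] shift [-0.333 -4.651 -0.252] w 0.074 F [ 0.6 -0.1 -0.1] q6 -0.48
3952 0.047682839741764724 [-0.00028424  0.04798676] [ 0.55258991 -0.23811509  0.04749389]
```

View pics/w3.png

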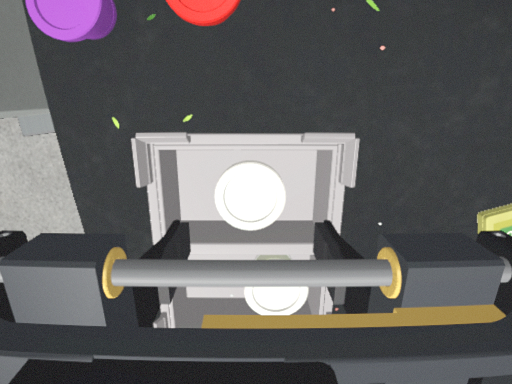

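The cup stands upright and level in the compartment: lid at (250,195), height 48 mm, and no tilt. Now to the empty tote.

```bash

python3 -m crank '[[0,0,0,-0.1,-0.5,-0.2,0.15],[0,0,0,-0.1,-1,-0.3,0.15],[0,0,0,-0.1,-1,-0.3,0.15]]' >/dev/null
python3 -m crank '[[0,0,0,-0.1,-0.5,0,0.15],[0,0,0,-0.1,-1,0,0.15],[0,0,0,-0.1,-1,0,0.15]]' >/dev/null
python3 -m crank '[[0,0,0,-0.1,-0.5,0,0.15],[0,0,0,-0.1,-1,0,0.15],[0,0,0,-0.1,-1,0,0.15]]' >/dev/null
python3 -c "
from h import *
togo(.5725,.2316,.16,-86.2)"
```

```text
t 8.35 pos [0.5491 0.0795 0.1607] turn [0.    0.01  0.887] shift [ 0.065 -1.537  0.02 ] w 0.0737 F [ 1.3 -0.1  0.1] q6 0.04
```

```bash

python3 -m crank '[[0,0,0,0.03,-0.4,0,0.4],[0,0,0,0.03,-0.8,0,0.4],[0,0,0,0.03,-0.8,0,0.4]]' >/dev/null
python3 -c "
from h import *
togo(.5725,.2316,.16,-86.2)"
python3 -m crank '[[0,0,0.88,0.04,-0.73,0,0.4],[0,0,0.88,0.04,-0.73,0,0.4],[0,0,0.88,0.04,-0.73,0,0.4],[0,0,0.88,0.04,-0.73,0,0.4],[0,0,0.88,0.04,-0.73,0,0.4],[0,0,0.88,0.04,-0.73,0,0.4],[0,0,0.88,0.04,-0.73,0,0.4],[0,0,0.88,0.04,-0.73,0,0.4],[0,0,0.88,0.04,-0.73,0,0.4],[0,0,0.88,0.04,-0.73,0,0.4],[0,0,0.88,0.04,-0.73,0,0.4],[0,0,0.88,0.04,-0.73,0,0.4],[0,0,0.88,0.04,-0.73,0,0.4],[0,0,0.88,0.04,-0.73,0,0.4]]' >/dev/null
python3 - <<'E'
from h import *
togo(.5725,.2316,.08,-86.2)
grab("wrist"); save(load("wrist")["rgb"],"w4.png",1)
P=cloud(load("wrist")); 
for lo,hi in((.045,.0565),(.065,.08)):
    m=(P[...,2]>lo)&(P[...,2]<hi)&(P[...,1]>.1)
    Q=P[m]; print(len(Q),cv2.minAreaRect((Q[:,:2]*1000).astype(np.float32)))
E
```

```text
t 8.6 pos [0.56   0.1654 0.16  ] turn [-0.     0.013  0.891] shift [ 0.055 -0.671  0.008] w 0.061 F [0.6 0.  0.1] q6 0.18
t 9.77 pos [0.571  0.2372 0.16  ] turn [0.008 0.009 0.013] shift [ 0.068 -0.02   0.799] w 0.0523 F [ 0.   0.4 -0.4] q6 1.68
3899 ((578.8887939453125, 299.90802001953125), (340.19866943359375, 163.02798461914062), 86.60440826416016)
2213 ((632.5960693359375, 235.60218811035156), (39.75572204589844, 202.24105834960938), 3.816443681716919)
```

View pics/w4.png

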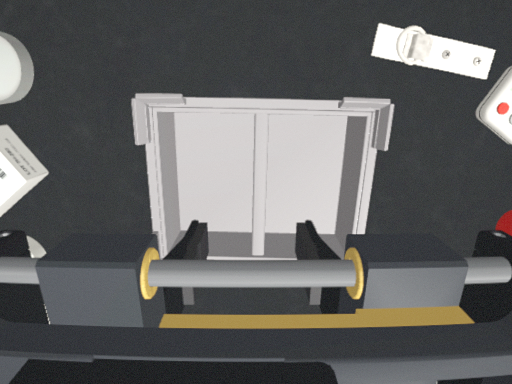

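The wrist view shows the wall top running from (260,112) to (258,255), between the fingers. The yaw of 3.8° is confirmed. Descending to pinch.

```bash

python3 -m crank '[[0.008,0.009,0.013,0.04,-0.02,0.3,0.4],[0.008,0.009,0.013,0.07,-0.02,0.6,0.4],[0.008,0.009,0.013,0.07,-0.02,0.8,0.4],[0.008,0.009,0.013,0.07,-0.02,0.8,0.4],[0.008,0.009,0.013,0.07,-0.02,0.8,0.4]]' >/dev/null
python3 -c "
from h import *
togo(.5725,.2316,.034,-86.2)"
```

```text
t 10.23 pos [0.5719 0.2314 0.0791] turn [ 0.002 -0.    -0.   ] shift [-0.002 -0.008  0.451] w 0.0522 F [-0.3  1.3  0.5] q6 1.71
```

```bash

python3 -m crank '[[0.002,0,0,0,0,0.2,0.4],[0.002,0,0,0,-0.01,0.4,0.4],[0.002,0,0,0,-0.01,0.44,0.4],[0.002,0,0,0,-0.01,0.44,0.4],[0.002,0,0,0,-0.01,0.44,0.4]]' >/dev/null
python3 -c "
from h import *
togo(.5725,.2316,.034,-86.2)"
python3 -m crank '[[0,0,0,0,0,0,0.6],[0,0,0,0,0,0,0.8],[0,0,0,0,0,0,1],[0,0,0,0,0,0,1],[0,0,0,0,0,0,1],[0,0,0,0,0,0,1],[0,0,0,0,0,0,1],[0,0,0,0,0,0,1],[0,0,0,0,0,0,1],[0,0,0,0,0,0,1]]' 45
python3 -c "
from h import *
togo(.5725,.2316,.034,-86.2)"
```

```text
t 10.65 pos [0.5738 0.2317 0.0365] turn [-0.002  0.     0.   ] shift [-0.     0.013  0.025] w 0.0523 F [0.9 0.2 0. ] q6 1.71
time: 11.48
position: [0.5738, 0.2317, 0.0365]
tool_rot: [0.73, -0.683, 0.001, -0.001]
ft_force: [-0.4, 1.0, 0.3]
grip_width: 0.0114
t 11.48 pos [0.5738 0.2317 0.0365] turn [-0.002  0.     0.   ] shift [-0.     0.013  0.025] w 0.0114 F [-0.4  1.   0.3] q6 1.71
```

```bash

python3 -m crank '[[0,0,0,0,0,-0.05,1],[0,0,0,0,0,-0.15,1],[0,0,0,0,0,-0.3,1],[0,0,0,0,0,-0.5,1],[0,0,0,0,0,-0.75,1],[0,0,0,0,0,-1,1],[0,0,0,0,0,-1,1]]' 45
python3 -m crank '[[0,0,0,0,0,-0.2,1],[0,0,0,0,0,-0.45,1],[0,0,0,0,0,-0.45,1],[0,0,0,0,0,-0.45,1]]'
python3 - <<'E'
from h import *
togo(.5463,-.2788,.18,-96.5)
P=0
grab("wrist"); P=cloud(load("wrist"))
m=(P[...,2]>.19)&(P[...,2]<.26)&(P[...,1]>.05)&(P[...,0]>.59)
Q=P[m]; print(len(Q),cv2.minAreaRect((Q[:,:2]*1000).astype(np.float32)),np.linalg.lstsq(np.c_[Q[:,:2],np.ones(len(Q))],Q[:,2],rcond=None)[0],np.percentile(Q[:,2],[5,50,95]))
save(load("wrist")["rgb"],"w5.png",1)
E
```

```text
time: 12.07
position: [0.5769, 0.2325, 0.1421]
tool_rot: [0.73, -0.683, 0.004, -0.005]
ft_force: [0.3, 0.3, -1.4]
grip_width: 0.0116
time: 12.4
position: [0.5768, 0.2325, 0.1879]
tool_rot: [0.73, -0.683, 0.005, -0.006]
ft_force: [-1.5, 0.3, -3.3]
grip_width: 0.0116
t 12.4 pos [0.5768 0.2325 0.1879] turn [-0.01   0.002  0.115] shift [5.081 0.646 0.059] w 0.0116 F [-1.5  0.3 -3.3] q6 1.71
40745 ((625.1965942382812, 235.37753295898438), (71.18546295166016, 201.84249877929688), 0.24819351732730865) [-0.36183636 -0.02219535  0.45327952] [0.19956996 0.21073119 0.25862607]
```

View pics/w5.png

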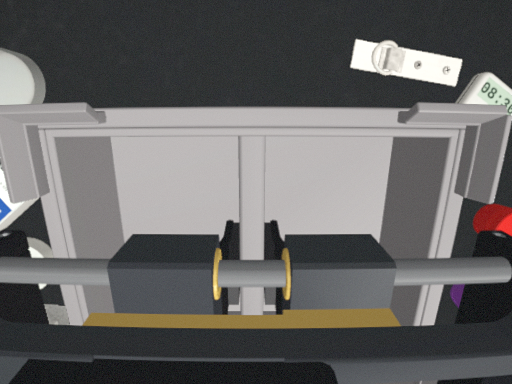

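The tote is held centrally, with its wall at x=252 between the pads, and looks level. Carrying it over, correcting tilt and yaw on the way.

```bash

python3 -m crank '[[-0.002,0,0.02,0.3,0.03,0,1],[-0.005,0,0.03,0.6,0.07,0,1],[-0.01,0.002,0.03,0.9,0.1,0,1],[-0.01,0.002,0.03,1,0.13,0,1]]' >/dev/null
python3 -m crank '[[0,0,0.01,0.35,0.03,0,1],[0,0,0.02,0.7,0.07,0,1],[0,0,0.03,1,0.1,0,1],[0,0,0.03,1,0.1,0,1]]' >/dev/null
python3 -m crank '[[0,0,0.01,0.35,0.03,0,1],[0,0,0.02,0.7,0.07,0,1],[0,0,0.03,1,0.1,0,1],[0,0,0.03,1,0.1,0,1]]' >/dev/null
python3 -c "
from h import *
togo(.5463,-.2788,.18,-96.5)"
```

```text
t 13.45 pos [ 0.5444 -0.0811  0.1813] turn [ 0.009 -0.006  0.017] shift [ 1.968 -0.191  0.028] w 0.0115 F [ 0.3 -0.2 -1.9] q6 1.32
```

```bash

python3 -m crank '[[0.005,-0.003,0.01,0.35,-0.05,0,1],[0.009,-0.006,0.017,0.7,-0.1,0,1],[0.009,-0.006,0.017,1,-0.1,0,1],[0.009,-0.006,0.017,1,-0.1,0,1]]' >/dev/null
python3 -m crank '[[0,0,0,0.3,-0.05,0,1],[0,0,0,0.6,-0.1,0,1],[0,0,0,0.8,-0.1,0,1],[0,0,0,0.85,-0.1,0,1],[0,0,0,0.85,-0.1,0,1]]' >/dev/null
python3 -c "
from h import *
togo(.5463,-.2788,.18,-96.5)"
```

```text
t 14.2 pos [ 0.5456 -0.2724  0.1796] turn [ 0.    -0.    -0.004] shift [ 0.063 -0.015 -0.004] w 0.0116 F [-0.4  0.2 -2.6] q6 1.05
```

```bash

python3 -m crank '[[0,0,-0.004,0.04,-0.015,0,1],[0,0,-0.004,0.063,-0.015,0,1],[0,0,-0.004,0.063,-0.015,0,1],[0,0,-0.004,0.063,-0.015,0,1]]' >/dev/null
python3 - <<'E'
from h import *
togo(.5463,-.2788,.18,-96.5)
grab("top"); grab("wrist"); z=load("top"); save(z["rgb"][100:270,260:460],"t2.png",4)
for n in("top","wrist"):
    P=cloud(load(n))
    for lo,hi in((.19,.207),(.209,.222),(.05,.078)):
        m=(P[...,2]>lo)&(P[...,2]<hi)&(abs(P[...,1]+.279)<.13)&(abs(P[...,0]-.545)<.1)
        Q=P[m]
        if len(Q)<30: print(n,lo,len(Q));continue
        print(n,lo,len(Q),[np.round(a,2) for a in cv2.minAreaRect((Q[:,:2]*1000).astype(np.float32))],"plane",np.round(np.linalg.lstsq(np.c_[Q[:,0]-.545,Q[:,1]+.279,np.ones(len(Q))],Q[:,2],rcond=None)[0],4),"max",np.round(np.percentile(Q,[.5,99.5],axis=0),4).tolist())
E
```

```text
t 14.53 pos [ 0.5464 -0.2777  0.1794] turn [0.001 0.    0.001] shift [ 0.011 -0.    -0.006] w 0.0116 F [-0.8 -0.1 -2.9] q6 1.03
top 0.19 643 [array([ 546.94, -276.99]), array([196.46, 154.1 ]), np.float64(84.77)] plane [-0.0055  0.0069  0.2006] max [[0.4805, -0.3691, 0.1906], [0.627, -0.1767, 0.2065]]
top 0.209 233 [array([ 545.94, -274.47]), array([194.44, 160.75]), np.float64(83.62)] plane [0.0018 0.026  0.2129] max [[0.474, -0.3649, 0.2094], [0.6341, -0.1703, 0.2212]]
top 0.05 410 [array([ 549.34, -190.68]), array([167.89,  63.66]), np.float64(10.34)] plane [-0.0027  0.1002  0.0545] max [[0.4724, -0.2344, 0.0528], [0.6347, -0.1715, 0.0766]]
wrist 0.19 26581 [array([ 547.16, -278.02]), array([197.03, 151.17]), np.float64(83.61)] plane [ 0.025  -0.0033  0.1982] max [[0.5009, -0.3769, 0.1904], [0.6273, -0.1805, 0.2066]]
wrist 0.209 8525 [array([ 556.2 , -277.07]), array([202.29, 145.87]), np.float64(81.26)] plane [ 0.0042 -0.0016  0.2136] max [[0.4755, -0.3842, 0.2091], [0.6342, -0.1845, 0.2187]]
wrist 0.05 1064 [array([ 621.2 , -286.77]), array([199.68,   5.54]), np.float64(83.39)] plane [ 2.8989 -0.3352 -0.1561] max [[0.609, -0.3823, 0.0552], [0.6339, -0.1905, 0.0749]]
```

View pics/t2.png

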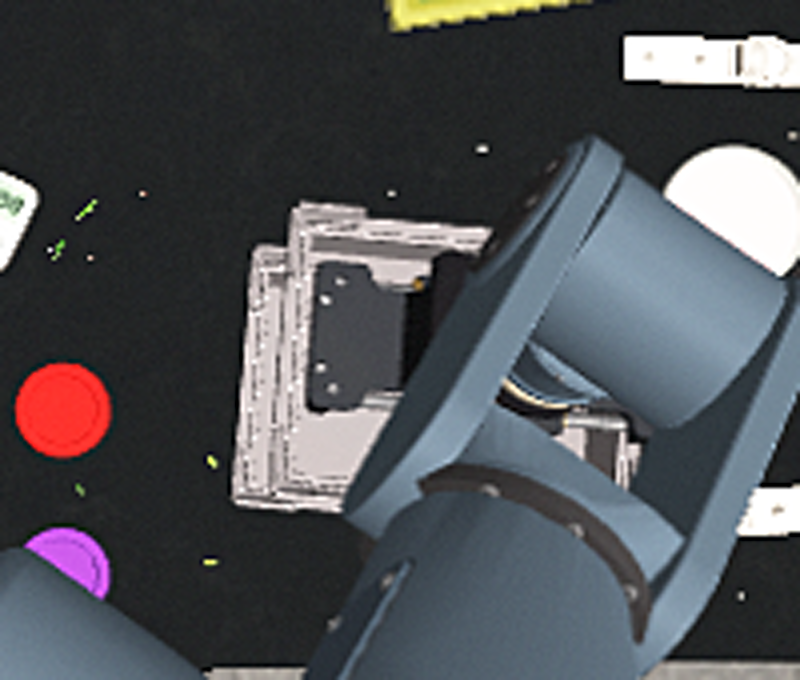

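The top view shows the held tote over the lower one, level (slopes under 1°) and square. The lower tote's far edge from the wrist gives its centre as (0.5447, -0.278), which agrees with before. Descending to just above the lugs.

```bash

python3 -m crank '[[0,0,0,0.009,0.006,0.15,1],[0,0,0,0.009,0.006,0.35,1],[0,0,0,0.009,0.006,0.55,1],[0,0,0,0.009,0.006,0.63,1],[0,0,0,0.009,0.006,0.63,1],[0,0,0,0.009,0.006,0.63,1]]' >/dev/null
python3 - <<'E'
from h import *
togo(.5458,-.2786,.0945,-96.5)
grab("wrist"); P=cloud(load("wrist")); save(load("wrist")["rgb"],"w6.png",1)
# far rim edges: upper flange/lugs z .13-.16 ; lower
for lo,hi in((.128,.142),(.145,.157),(.05,.062),(.064,.078)):
    m=(P[...,2]>lo)&(P[...,2]<hi)&(abs(P[...,1]+.279)<.13)&(P[...,0]>.6)&(P[...,0]<.66)
    Q=P[m]
    if len(Q)<30: print(lo,len(Q));continue
    c,s=np.cos(np.radians(-6.5)),np.sin(np.radians(-6.5)); d=Q[:,:2]-[.545,-.2787]; a=d@[c,s]; b=d@[-s,c]
    print(lo,len(Q),"x",np.percentile(a,[1,99]).round(4),"y",np.percentile(b,[.3,99.7]).round(4),"z",np.median(Q[:,2]).round(4),"slope z/y",np.polyfit(b,Q[:,2],1)[0].round(3))
E
```

```text
t 15.13 pos [ 0.5458 -0.2786  0.1167] turn [ 0.001 -0.     0.001] shift [ 0.    -0.001  0.222] w 0.0119 F [ 0.2 -0.5 -2.5] q6 1.03
0.128 12515 x [0.0471 0.0769] y [-0.092   0.0929] z 0.1375 slope z/y -0.003
0.145 6614 x [0.0454 0.0795] y [-0.0992  0.1001] z 0.1513 slope z/y -0.003
0.05 535 x [0.0751 0.0766] y [-0.062   0.0639] z 0.0576 slope z/y 0.003
0.064 730 x [0.0754 0.0793] y [-0.0963  0.0987] z 0.0733 slope z/y -0.001
```

View pics/w6.png

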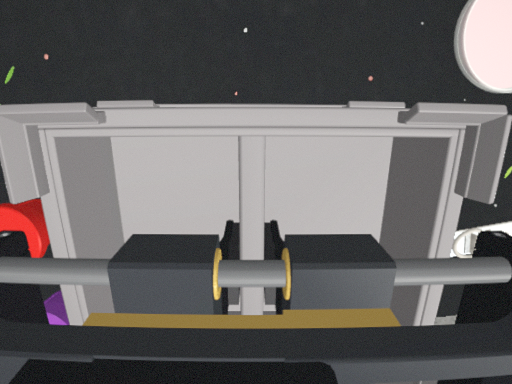

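The wrist view shows the lower lugs at x=98–154 and 350–404, symmetric just beyond the upper far rim. Alignment agrees to under 1 mm in x and y. Lowering slowly.

```bash

python3 -m crank '[[0,0,0,0,0,0.03,1],[0,0,0,0,0,0.06,1],[0,0,0,0,0,0.09,1],[0,0,0,0,0,0.12,1],[0,0,0,0,0,0.15,1],[0,0,0,0,0,0.17,1],[0,0,0,0,0,0.17,1],[0,0,0,0,0,0.17,1]]'
python3 -c "
from h import *
togo(.5458,-.2786,.0945,-96.5)"
```

```text
time: 15.85
position: [0.5462, -0.279, 0.1002]
tool_rot: [-0.666, 0.746, -0.0, -0.0]
ft_force: [0.3, 0.0, -2.5]
grip_width: 0.0116
t 15.85 pos [ 0.5462 -0.279   0.1002] turn [-0.    -0.001  0.001] shift [-0.004  0.005  0.057] w 0.0116 F [ 0.3  0.  -2.5] q6 1.03
```

Entered the lugs with no contact force. Last 6 mm.

```bash

python3 -m crank '[[0,0,0,0,0,0.01,1],[0,0,0,0,0,0.02,1],[0,0,0,0,0,0.03,1],[0,0,0,0,0,0.04,1],[0,0,0,0,0,0.045,1],[0,0,0,0,0,0.05,1],[0,0,0,0,0,0.05,1],[0,0,0,0,0,0.05,1]]'
python3 -m crank '[[0,0,0,0,0,0.005,1],[0,0,0,0,0,0.01,1],[0,0,0,0,0,0.01,1],[0,0,0,0,0,0.01,1]]'
```

```text
time: 16.52
position: [0.5462, -0.279, 0.0952]
tool_rot: [-0.666, 0.746, -0.0, -0.0]
ft_force: [-0.1, 0.0, -3.3]
grip_width: 0.0117
time: 16.85
position: [0.5463, -0.2791, 0.0945]
tool_rot: [-0.666, 0.746, -0.0, -0.0]
ft_force: [-1.3, 0.5, -1.1]
grip_width: 0.0119
```

```bash

python3 -m crank '[[0,0,0,0,0,0.005,1],[0,0,0,0,0,0.01,1],[0,0,0,0,0,0.01,1],[0,0,0,0,0,0.01,1]]'
python3 - <<'E'
from h import *
grab("wrist"); P=cloud(load("wrist"))
for lo,hi in((.105,.120),(.125,.137),(.064,.078)):
    m=(P[...,2]>lo)&(P[...,2]<hi)&(abs(P[...,1]+.279)<.13)&(P[...,0]>.58)&(P[...,0]<.66)
    Q=P[m]
    if len(Q)<30: print(lo,len(Q));continue
    c,s=np.cos(np.radians(-6.5)),np.sin(np.radians(-6.5)); d=Q[:,:2]-[.545,-.2787]; a=d@[c,s]; b=d@[-s,c]
    print(lo,len(Q),"x",np.percentile(a,[1,99]).round(4),"y",np.percentile(b,[.3,99.7]).round(4),"z",np.median(Q[:,2]).round(4))
E
```

```text
time: 17.18
position: [0.5463, -0.2791, 0.0945]
tool_rot: [-0.666, 0.746, -0.001, -0.0]
ft_force: [-2.7, 0.7, 5.1]
grip_width: 0.0117
0.105 16716 x [0.0274 0.0774] y [-0.093   0.0961] z 0.1155
0.125 7141 x [0.0419 0.08  ] y [-0.1005  0.0995] z 0.1299
0.064 1509 x [0.0263 0.0794] y [-0.0899  0.0907] z 0.0727
```

It's seated: z stopped at 0.0945 as computed, force turned to +5 N, and the upper rim is at 115.5 mm (116 expected). Releasing and retreating.

```bash

python3 -m crank '[[0,0,0,0,0,0,0.8],[0,0,0,0,0,0,0.6],[0,0,0,0,0,0,0.6],[0,0,0,0,0,0,0.6],[0,0,0,0,0,0,0.6],[0,0,0,0,0,0,0.6]]'
python3 -m crank '[[0,0,0,0,0,-0.1,0.6],[0,0,0,0,0,-0.3,0.6],[0,0,0,0,0,-0.6,0.6],[0,0,0,0,0,-0.9,0.6],[0,0,0,0,0,-1,0.6],[0,0,0,0,0,-1,0.6]]'
python3 -m crank '[[0,0,0,-0.3,0,-0.2,0.6],[0,0,0,-0.7,0,-0.4,0.6],[0,0,0,-1,0,-0.4,0.6],[0,0,0,-1,0,-0.4,0.6]]'
python3 -m crank '[[0,0,0,-0.3,0,0,0.6],[0,0,0,-0.7,0,0,0.6],[0,0,0,-1,0,0,0.6],[0,0,0,-1,0,0,0.6]]'
python3 -m crank '[[0,0,0,-0.3,0,0,0.6],[0,0,0,-0.7,0,0,0.6],[0,0,0,-1,0,0,0.6],[0,0,0,-1,0,0,0.6]]'
python3 - <<'E'
from h import *
grab("top"); z=load("top"); P=cloud(z); save(z["rgb"][100:280,190:460],"t3.png",2.9)
for lo,hi in((.105,.120),(.123,.137),(.05,.078)):
    m=(P[...,2]>lo)&(P[...,2]<hi)&(abs(P[...,1]+.279)<.13)&(abs(P[...,0]-.545)<.11)
    Q=P[m]; print(lo,len(Q),[np.round(a,2) for a in cv2.minAreaRect((Q[:,:2]*1000).astype(np.float32))],"plane",np.round(np.linalg.lstsq(np.c_[Q[:,0]-.545,Q[:,1]+.279,np.ones(len(Q))],Q[:,2],rcond=None)[0],4))
m=(P[...,2]>.012)&(P[...,2]<.08)&(np.hypot(P[...,0]-.668,P[...,1]+.0198)<.05); Q=P[m]; print("timer",(Q.max(0)+Q.min(0))/2)
E
```

```text
time: 17.73
position: [0.5463, -0.2791, 0.0943]
tool_rot: [-0.666, 0.746, -0.001, -0.0]
ft_force: [0.7, 0.3, 0.2]
grip_width: 0.0336
time: 18.23
position: [0.5482, -0.2803, 0.1983]
tool_rot: [-0.666, 0.746, -0.005, 0.001]
ft_force: [-0.3, -0.7, -0.1]
grip_width: 0.035
time: 18.57
position: [0.5584, -0.1748, 0.2375]
tool_rot: [-0.668, 0.744, -0.003, 0.001]
ft_force: [-1.1, -0.8, -0.8]
grip_width: 0.0344
time: 18.9
position: [0.5675, -0.0699, 0.2353]
tool_rot: [-0.67, 0.742, 0.001, 0.001]
ft_force: [-0.8, -1.0, -0.8]
grip_width: 0.0353
time: 19.23
position: [0.5767, 0.0341, 0.2339]
tool_rot: [-0.672, 0.741, 0.003, 0.001]
ft_force: [0.6, -0.7, -0.4]
grip_width: 0.035
0.105 1523 [array([ 545.56, -279.93]), array([198.05, 156.12]), np.float64(83.67)] plane [-0.0024  0.0035  0.115 ]
0.123 460 [array([ 545.36, -279.59]), array([202.24, 160.71]), np.float64(83.68)] plane [-0.0008  0.0037  0.13  ]
0.05 3592 [array([ 545. , -276.5]), array([198.07, 160.51]), np.float64(83.54)] plane [ 0.0044 -0.0036  0.0633]
timer [ 0.67769458 -0.03282894  0.01820091]
```

View pics/t3.png

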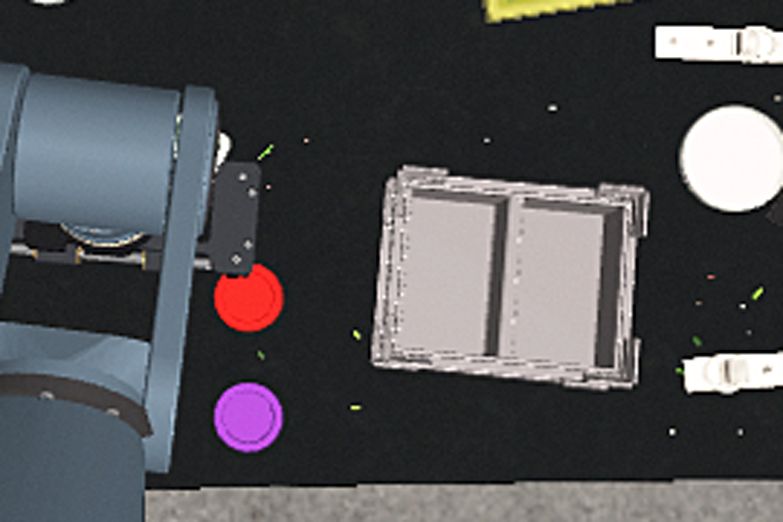

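The upper tote is seated level: rim at 115 mm, slopes under 0.3°, and aligned with the lower one. The timer is half hidden by the arm, so its reading is partial. Handing in.

```bash
python3 -c "
from rig import robot
print(robot.hand_in())"
```

```text
the job is handed in; nothing more can be done
None
```

I put the white cup upright in the empty +y compartment of the loaded tote, then lowered the empty tote between the corner lugs and let go. I handed the job in at about 19 s with the arm clear of everything; no verdict is reported.

**Cup:** after release its lid stood at 48 mm and was level. I did not see it again once the upper tote covered it.

**Stack:**
- The upper rim was at 115–115.5 mm, against 116 mm expected, with slopes under 0.3°.
- Its centre was within about 1 mm of the lower tote's measured centre, and both sit at the same yaw.
- The force reading at seating was about 5 N.

**Timer:** the arm half hid it in the last picture, so its reading of (0.678, -0.033) against (0.668, -0.020) at first is only partial and I could not confirm it. The arm never went down near it. The red and purple cups were not touched.

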